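# Make up the lighting and alarm kits for the model houses

## Task

Make up the two circuit kits for the pupils' model houses from the stock on the green mat, one part to a compartment, each standing as it does now. Lighting kit, red tray: the large round battery in its holder in the long compartment, the toggle switch and the lamp in the two small ones, either way round. Alarm kit, blue tray: the 9-volt block battery in the long compartment and the buzzer in one of the small ones. Put the parts down flat on the tray floor without dropping them, and leave the push button, the fan motor and the tin of clips where they are.

Things in the scene. Friction and masses are not known exactly. Their poses are not given: they have to be found in the camera images.
- dcell_c (a point): Large round (D size) battery lying in an open black plastic holder: blue with a copper end, 72 mm long (x) by 38 mm wide (y), 37 mm high; flat long sides 28 mm high. 160 g. Point: its centre, 18.5 mm above its foot. Grip across the 38 mm. Keep fingertips 10 mm or more above its foot, to clear the tray walls. z up; stands on the green mat, 2 mm above the bench, turned any way.
- switch_c (a point): Toggle switch module: light grey square box 46 by 46 mm, 34 mm high, on top a chrome toggle lever (to 56 mm) and a red and a black socket. 70 g. Point: centre of the box, 17 mm above its foot; x and y square to its sides. Keep fingertips 10 mm or more above its foot, to clear the tray walls. z up; stands on the green mat, 2 mm above the bench, turned any way.
- lamp_c (a point): Lamp holder with bulb: white round base 44 mm across and 34 mm high, brass socket and small amber bulb above it up to 58 mm. 80 g. Point: half-way up, 29 mm above its foot, on the axis; grip it by the white base. Keep fingertips 10 mm or more above its foot, to clear the tray walls. z up; stands on the green mat, 2 mm above the bench, turned any way.
- block9v_c (a point): Rectangular 9-volt block battery standing on end, black with a copper-coloured upper part and two steel snap terminals on top: 26.5 (x) by 17.5 (y) mm, 46 mm high. 46 g. Point: its centre, 23 mm above its foot. Keep fingertips 10 mm or more above its foot, to clear the tray walls. z up; stands on the green mat, 2 mm above the bench, turned any way.
- buzzer_c (a point): Buzzer: black round drum 42 mm across, 34 mm high, plain black side, small grey sound hole and slots on top. 60 g. Point: its centre, 17 mm above its foot. Keep fingertips 10 mm or more above its foot, to clear the tray walls. z up; stands on the green mat, 2 mm above the bench, turned any way.
- tray_red: Red plastic kit tray, fixed, 145 (x) by 153 (y) mm, turned up to 20 degrees. Origin: centre of its underside, on the bench; z up. Floor 3 mm, tops of the 3 mm thick rim and dividers 10 mm above the underside. Long compartment: inside 64 (x) by 147 (y) mm, centred at x +37.5, y 0. Two small ones: inside 72 by 72 mm, centred at x -33.5, y +37.5 and -37.5 (tray axes). For the lighting kit.
- tray_blue: Blue plastic kit tray, fixed, 145 (x) by 153 (y) mm, turned up to 20 degrees. Origin: centre of its underside, on the bench; z up. Floor 3 mm, tops of the 3 mm thick rim and dividers 10 mm above the underside. Long compartment: inside 64 (x) by 147 (y) mm, centred at x +37.5, y 0. Two small ones: inside 72 by 72 mm, centred at x -33.5, y +37.5 and -37.5 (tray axes). For the alarm kit.
- button_c (a point): Not wanted, stays in the stock: push-button module, light grey box like the switch (46 by 46 by 34 mm) but with a yellow dome button on top (to 45 mm). Point: centre of the box, 17 mm above its foot. z up; stands on the green mat, 2 mm above the bench, turned any way.
- fanmotor_c (a point): Not wanted, stays in the stock: small steel motor standing on a white 44 mm square foot, orange three-blade fan on top, 56 mm high. Point: half-way up, 28 mm above its foot. z up; stands on the green mat, 2 mm above the bench, turned any way.
- tin_c (a point): Not wanted, stays in the stock: round open steel tin of red and black crocodile clips, 50 mm across, 24 mm high. Point: its centre, 12 mm above its foot. z up; stands on the green mat, 2 mm above the bench, turned any way.
Not all that is in view belongs to the job. Leave any purple look-alike of the part that bears dcell_c alone.

How it is judged:
At the end, for the whole second after the job is handed in: Each part wholly in its compartment (within 16 mm of a small one's centre), foot within 4 mm of the tray floor, upright within 0.15 rad, at rest: battery, switch, lamp in red; block battery, buzzer in blue. Push button, fan motor, tin within 15 mm of their places, upright (x of dcell_c in the frame of tray_red between 0.0225 and 0.0525 m and y of dcell_c in the frame of tray_red between -0.06 and 0.06 m and z of dcell_c in the frame of tray_red between 0.0175 and 0.0255 m and (((x of switch_c in the frame of tray_red between -0.0495 and -0.0175 m and y of switch_c in the frame of tray_red between 0.0215 and 0.0535 m and z of switch_c in the frame of tray_red between 0.016 and 0.024 m) and (x of lamp_c in the frame of tray_red between -0.0495 and -0.0175 m and y of lamp_c in the frame of tray_red between -0.0535 and -0.0215 m and z of lamp_c in the frame of tray_red between 0.028 and 0.036 m)) or ((x of switch_c in the frame of tray_red between -0.0495 and -0.0175 m and y of switch_c in the frame of tray_red between -0.0535 and -0.0215 m and z of switch_c in the frame of tray_red between 0.016 and 0.024 m) and (x of lamp_c in the frame of tray_red between -0.0495 and -0.0175 m and y of lamp_c in the frame of tray_red between 0.0215 and 0.0535 m and z of lamp_c in the frame of tray_red between 0.028 and 0.036 m))) and x of block9v_c in the frame of tray_blue between 0.0125 and 0.0625 m and y of block9v_c in the frame of tray_blue between -0.067 and 0.067 m and z of block9v_c in the frame of tray_blue between 0.022 and 0.03 m and ((x of buzzer_c in the frame of tray_blue between -0.0495 and -0.0175 m and y of buzzer_c in the frame of tray_blue between 0.0215 and 0.0535 m and z of buzzer_c in the frame of tray_blue between 0.016 and 0.024 m) or (x of buzzer_c in the frame of tray_blue between -0.0495 and -0.0175 m and y of buzzer_c in the frame of tray_blue between -0.0535 and -0.0215 m and z of buzzer_c in the frame of tray_blue between 0.016 and 0.024 m)) and angle between each of dcell_c, switch_c, lamp_c, block9v_c, buzzer_c, button_c, fanmotor_c, tin_c's own z axis and vertical below 0.15 rad and linear speed of each of dcell, switch, lamp, block9v, buzzer below 0.02 m/s and angular speed of each of dcell, switch, lamp, block9v, buzzer below 0.2 rad/s and distance of each of button_c, fanmotor_c, tin_c from where it was at the start of the episode below 0.015 m); the robot touches nothing.
It fails at once if the push-button module is pushed more than 15 mm from its place or tipped over (distance of button_c from where it was at the start of the episode above 0.015 m or angle between button_c's own z axis and vertical above 0.5 rad).
It fails at once if the fan motor is pushed more than 15 mm from its place or tipped over (distance of fanmotor_c from where it was at the start of the episode above 0.015 m or angle between fanmotor_c's own z axis and vertical above 0.5 rad).
It fails at once if the tin of clips is pushed more than 15 mm from its place or tipped over (distance of tin_c from where it was at the start of the episode above 0.015 m or angle between tin_c's own z axis and vertical above 0.5 rad).
It fails at once if a part is dropped or thrown into its tray (faster than 0.6 m/s within 30 mm above the tray floor) ((linear speed of dcell above 0.6 m/s and z of dcell_c in the frame of tray_red below 0.0515 m and x of dcell_c in the frame of tray_red between -0.072 and 0.072 m and y of dcell_c in the frame of tray_red between -0.076 and 0.076 m) or (linear speed of switch above 0.6 m/s and z of switch_c in the frame of tray_red below 0.05 m and x of switch_c in the frame of tray_red between -0.072 and 0.072 m and y of switch_c in the frame of tray_red between -0.076 and 0.076 m) or (linear speed of lamp above 0.6 m/s and z of lamp_c in the frame of tray_red below 0.062 m and x of lamp_c in the frame of tray_red between -0.072 and 0.072 m and y of lamp_c in the frame of tray_red between -0.076 and 0.076 m) or (linear speed of block9v above 0.6 m/s and z of block9v_c in the frame of tray_blue below 0.056 m and x of block9v_c in the frame of tray_blue between -0.072 and 0.072 m and y of block9v_c in the frame of tray_blue between -0.076 and 0.076 m) or (linear speed of buzzer above 0.6 m/s and z of buzzer_c in the frame of tray_blue below 0.05 m and x of buzzer_c in the frame of tray_blue between -0.072 and 0.072 m and y of buzzer_c in the frame of tray_blue between -0.076 and 0.076 m)).
It also fails if it takes over 115 s, if anything falls off the work surface, if the arm or the gripper's body presses on something with over 40 N, if the wrist force passes 120 N, or if a joint passes its speed limit or range.

## Robot

A 6-joint arm with a two-finger parallel gripper is mounted at the origin on the work surface. World frame = base frame: x ahead of the robot, y to its left, z up, the work surface at z = 0. Lengths are in m, angles in rad, forces in N, time in s.
With the tool pointing down it reaches from about 0.325 to 0.85 m from the base axis. Payload 4.4 kg.
Tool frame: the origin (TCP) lies on the centre line of the jaws, within the pads' length; the fingertips stand 14 mm ahead of it and the grasp point (between the pads) lies 5 mm behind it (tip_extent is the distance from the TCP to the fingertips, in m); z points along the fingers, y is the line along which they close (so a half turn about z gives the same grasp; the last joint's range is limited). The gripper opens to 94 mm and grips with 3 to 60 N. Pads are 16 mm wide; open, the fingers measure 119 mm over their backs; the gripper's body (75 mm by 177 mm) begins 78 mm behind the grasp point.
Start: joints at [1.192, 0.207, 1.542, -0, 1.393, -0.15], TCP at [0.13, 0.56, 0.219] pointing down, gripper open.
Joint ranges: [-2.73, 2.73], [-0.86, 2.22], [0.23, 2.46], [-1.11, 4.25], [0.08, 2.63], [-2.82, 2.82]. Speed limits (rad/s): [2.79, 2.79, 3.14, 3.14, 3.14, 3.14].

## Interface

Orientations are given as a rotation vector (axis times angle).
In Python, from station import * gives the robot as it stands. The module is installed in compiled form; this text tells all that it offers.
- The arm moves only by the tool carry_out, never from a script. Its argument "moves" is a list of rows, each an object of numbers: "tx", "ty", "tz": the shift along the tool's x, y, z in mm; "twist": the turn about the tool's z in degrees; "hand": the opening in per cent of the stroke, from 0 (shut) to 100 (fully open). A call has 1 to 8 rows; each row shifts and turns the commanded pose from where the row before left it, along the tool's axes as they then stand; what a row does not reach is not made up. A row lasts 1/12 s, in which the tool goes at most 41.7 mm and 7.16 degrees, less where a joint would pass 70% of its speed; a pose out of reach is approached as far as the arm can. A call with a gripper value outside its range is refused whole. The fingers move at their own pace and stop on an object; the grip force is fixed at half the most. Time passes only in rows, so rows that do not move let the fingers close. It gives the time, the measured TCP pose, the force, the opening and the grip force at its end, in the units of the state.
- sense(): the state, without advancing time (a new reading comes with each control period).
- capture(name): name is "side" or "top" or "wrist"; returns a dict with "frame" (480x640x3 uint8, red, green, blue), "fx", "fy", "cx", "cy" (pixels), "k1" (the pictures are not rectified: a ray, as slopes to the right and down, at radius r is drawn at 1 + k1 r^2 times it, then the intrinsics apply), "view" (4x4, takes a point from world to camera coordinates). Camera axes: x right, y down, z forward; pixel columns grow to the right and rows downward; lengths in m; the calibration is good to about 2 mm. A picture is of the moment at which its call begins. There is no depth.
- sign_off(): hands the job in; it is judged then, once.
Trained networks look in a picture, given as the dict that the camera call returned (one of the last four; its "shot" number tells which), for a name from the list of things; names that differ only in an ending like _2 or _b are one class to them, and where a whole thing is asked for, a point or a joint stands for the part that bears it (a point fixed in the world has none). Each returns a list of dicts, best first, with "confidence" (0 to 1); they miss things now and then, are a little off and sometimes report something else, mostly with a low value. They report only what shows in the picture. A call takes as long as a camera call. They do not tell look-alikes from the thing itself.
- silhouettes(picture, name): "region" (480x640 bool, what is visible of it) and "rect" ([left, top, width, height] in pixels, round what is visible of it).
- landmark_of(picture, name): "xy" ([column, row] in pixels: a listed point, or the origin of a listed thing).
The state is a dict: "clock": time; "qpos": joint angles; "dq": joint speeds; "tau": joint torques, N m; "tool_pos": TCP position; "ee_rot": TCP orientation; "force": force on the tool from outside, world axes, zero at the start; "wrist_torque": the same for the moment, N m; "gripper_width": opening from 0.0 (shut) to 1.0 (fully open); "grasp_force": force on a finger pad.
Only numpy, scipy, OpenCV 4.12 (cv2) and the standard library are available. Lean on these libraries where they do the work, as an engineer would, in place of code of your own. Each camera call takes 0.05 s, during which the arm holds its last target. There are 200 camera calls.

## Working session

There is one attempt and no reset: what is moved stays moved. The work goes in short steps, Python scripts to look and compute and a tool call to move; the robot and the scene stay as the last step left them, time stands still between calls to the robot, and variables do not carry over. Pictures are saved under pics/ and viewed, at most 14 in all, crops included, and the job is handed in when it is done.

Besides the shell and the picture viewer there is one more tool, called after "Emit:" by a JSON object that holds its "op" and its "data", one argument or row to a line. carry_out: Moves the arm, as the interface text tells. Its arguments: {"type":"object","properties":{"moves":{"type":"array"}},"required":["moves"]}

```bash
mkdir -p pics
cat > h.py <<'E'
from station import *
import numpy as np, cv2
from scipy.spatial.transform import Rotation as R
def ray(p,uv):
    K=np.array([[p['fx'],0,p['cx']],[0,p['fy'],p['cy']],[0,0,1]],float)
    x,y=cv2.undistortPoints(np.array([[uv]],float),K,np.array([p['k1'],0,0,0.]))[0,0]
    V=np.array(p['view']); return -V[:3,:3].T@V[:3,3], V[:3,:3].T@np.array([x,y,1])
def at(p,uv,z):
    o,d=ray(p,uv); return o+d*(z-o[2])/d[2]
def proj(p,X):
    V=np.array(p['view']); c=V[:3,:3]@np.asarray(X)+V[:3,3]; s=c[:2]/c[2]; s=s*(1+p['k1']*(s@s))
    return s*[p['fx'],p['fy']]+[p['cx'],p['cy']]
Z=dict(dcell_c=.0205,switch_c=.019,lamp_c=.031,block9v_c=.025,buzzer_c=.019,tray_red=0,tray_blue=0,button_c=.019,fanmotor_c=.030,tin_c=.014)
def save(p,n): cv2.imwrite('pics/'+n,p['frame'][:,:,::-1])
E
python3 - <<'E'
from h import *
s=sense(); print(s['clock'],s['tool_pos'],s['ee_rot'],s['gripper_width'])
for c in('top','side'):
    p=capture(c); save(p,c+'1.png'); print(c,ray(p,(320,240)))
    for n in Z:
        print(n,[(round(d['confidence'],2),np.round(d['xy']).tolist(),np.round(at(p,d['xy'],Z[n])[:2],3).tolist()) for d in landmark_of(p,n)[:3]])
E
```

```text
0.0 [0.12957699 0.55940455 0.21830168] [-0.35698566 -3.12065607  0.00346478] 1.0019157237921512
top (array([ 0.34146108, -0.0889904 ,  1.34822747]), array([ 0.16123228,  0.00435303, -0.9869757 ]))
dcell_c [(0.65, [246.0, 197.0], [0.665, 0.104]), (0.63, [477.0, 252.0], [0.533, -0.472]), (0.56, [334.0, 196.0], [0.669, -0.118])]
switch_c [(0.63, [238.0, 243.0], [0.55, 0.118])]
lamp_c [(0.77, [333.0, 296.0], [0.419, -0.115])]
block9v_c [(0.53, [334.0, 242.0], [0.552, -0.117]), (0.31, [286.0, 287.0], [0.441, -0.003])]
buzzer_c [(0.72, [230.0, 284.0], [0.447, 0.135])]
tray_red [(0.8, [153.0, 265.0], [0.492, 0.337])]
tray_blue [(0.81, [406.0, 268.0], [0.493, -0.297])]
button_c [(0.59, [282.0, 229.0], [0.586, 0.013])]
fanmotor_c [(0.75, [286.0, 186.0], [0.691, 0.002])]
tin_c [(0.81, [285.0, 284.0], [0.449, 0.0]), (0.48, [285.0, 228.0], [0.587, 0.005])]
side (array([0.3856735 , 0.67827954, 0.58665106]), array([ 0.14804538, -0.82529882, -0.5456912 ]))
dcell_c [(0.97, [338.0, 184.0], [0.54, -0.48]), (0.87, [260.0, 246.0], [0.671, -0.129]), (0.84, [224.0, 317.0], [0.671, 0.112])]
switch_c [(0.72, [285.0, 330.0], [0.55, 0.123])]
lamp_c [(0.7, [369.0, 257.0], [0.42, -0.114]), (0.18, [346.0, 342.0], [0.436, 0.145])]
block9v_c [(0.62, [306.0, 248.0], [0.564, -0.134])]
buzzer_c [(0.64, [342.0, 342.0], [0.444, 0.134])]
tray_red [(0.79, [287.0, 448.0], [0.496, 0.337])]
tray_blue [(0.69, [343.0, 223.0], [0.499, -0.296])]
button_c [(0.76, [284.0, 286.0], [0.581, 0.003])]
fanmotor_c [(0.81, [233.0, 270.0], [0.697, -0.018])]
tin_c [(0.71, [356.0, 297.0], [0.435, 0.003])]
```

Run:
```python
import cv2
a=cv2.imread('pics/top1.png')[160:340,100:520]; cv2.imwrite('pics/t1c.png',cv2.resize(a,(800,343),interpolation=cv2.INTER_CUBIC))
```

```text
(no output)
```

View pics/t1c.png

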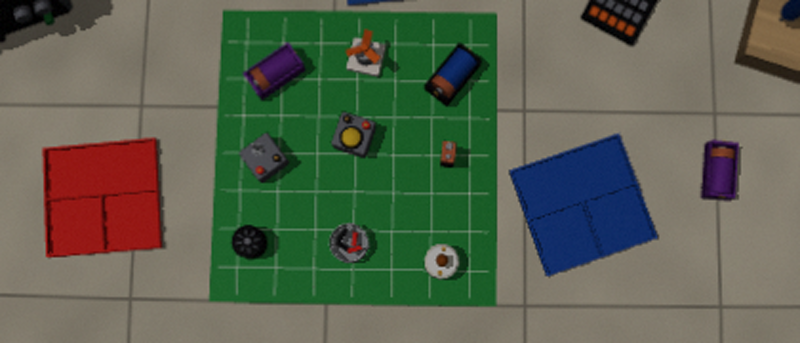

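View pics/side1.png

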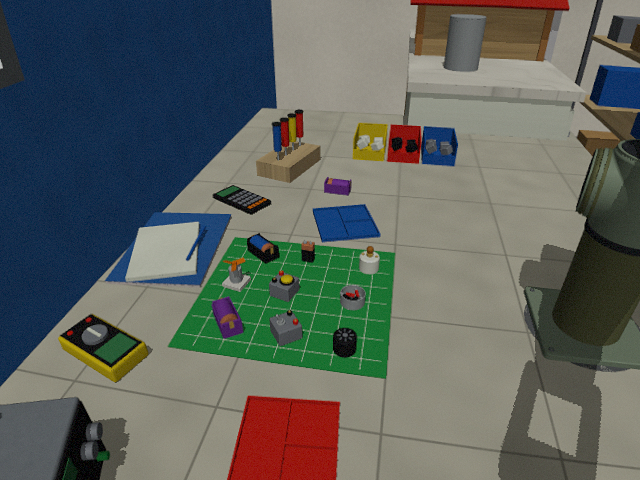

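The mat in the top image holds four things that could be taken for the D cell or the switch:
- Blue D cell at (334,196). This is the wanted one.
- Purple look-alikes at (246,197) and (477,252).
- Switch at (238,243), with a lever and two sockets, against the yellow-dome button at (285,229).

The lamp is at (333,296), the 9 V block at (334,242), and the buzzer at (230,284) against the tin at (285,284). The red tray is on the left and the blue tray on the right, and both have their long compartment on the far side (+x).

```bash
cat >> h.py <<'E'
def rect(p,n,z,near=None,tol=.04):
    """min-area rectangle (world at height z) of silhouettes: centre, sizes, yaw deg of long side"""
    out=[]
    for d in silhouettes(p,n)[:4]:
        m=d['region'].astype(np.uint8)
        cs,_=cv2.findContours(m,cv2.RETR_EXTERNAL,cv2.CHAIN_APPROX_NONE)
        if not cs: continue
        c=max(cs,key=cv2.contourArea)[:,0]
        W=np.array([at(p,q,z)[:2] for q in c.astype(float)])
        if near is not None and np.hypot(*(W.mean(0)-near))>tol: continue
        r=cv2.minAreaRect((W*1000).astype(np.float32)); b=cv2.boxPoints(r)
        e=[b[1]-b[0],b[2]-b[1]]; l=max(e,key=np.linalg.norm)
        out.append((round(d['confidence'],2),np.round(r[0]).tolist(),np.round(sorted(map(np.linalg.norm,e))).tolist(),round(np.degrees(np.arctan2(l[1],l[0]))%180,1)))
    return out
def go(x,y,z,yaw=None):
    """shift in tool axes to target (mm) and twist so that tool y lies at yaw deg (mod 180); shift is to be done BEFORE twist"""
    s=sense(); M=R.from_rotvec(s['ee_rot']).as_matrix(); d=M.T@(np.array([x,y,z])-np.array(s['tool_pos'])*1000)
    cy=np.degrees(np.arctan2(M[1,1],M[0,1]))
    print('t',round(s['clock'],2),'pos',np.round(np.array(s['tool_pos'])*1000,1),'tooly',round(cy,1),'tilt',round(M[2,2],4),'w',round(s['gripper_width'],3),'q6',round(s['qpos'][5],2))
    print('shift',np.round(d,1),'rows>=',round(np.linalg.norm(d)/41.7,1))
    if yaw is not None:
        t=(-(yaw-cy)+90)%180-90; print('twist',round(t,1), 'q6 after ~',round(s['qpos'][5]+np.radians(t),2))
E
python3 - <<'E'
from h import *
p=capture('top')
for n,z,c in (('tray_red',.008,None),('tray_blue',.008,None),('dcell_c',.02,(.67,-.118)),('switch_c',.03,None),('block9v_c',.035,None),('lamp_c',.03,None),('buzzer_c',.03,None)): print(n,rect(p,n,z,c))
w=capture('wrist'); print(ray(w,(320,240)))
go(447,135,150,0)
E
```

```text
tray_red [(0.68, [496.0, 335.0], [148.0, 154.0], np.float32(95.7)), (0.68, [697.0, -9.0], [52.0, 59.0], np.float32(166.3)), (0.6, [667.0, -126.0], [43.0, 81.0], np.float32(142.8))]
tray_blue [(0.9, [496.0, -297.0], [147.0, 157.0], np.float32(108.9)), (0.58, [695.0, -9.0], [50.0, 60.0], np.float32(166.3))]
dcell_c [(0.94, [664.0, -125.0], [41.0, 79.0], np.float32(141.4))]
switch_c [(0.74, [549.0, 118.0], [46.0, 52.0], np.float32(36.9)), (0.58, [442.0, 132.0], [41.0, 42.0], np.float32(91.0)), (0.23, [688.0, -12.0], [49.0, 55.0], np.float32(153.6))]
block9v_c [(0.67, [554.0, -119.0], [17.0, 30.0], np.float32(0.4))]
lamp_c [(0.66, [418.0, -112.0], [39.0, 41.0], np.float32(135.6)), (0.64, [662.0, -126.0], [42.0, 81.0], np.float32(142.0))]
buzzer_c [(0.73, [441.0, 132.0], [39.0, 42.0], np.float32(91.0))]
(array([0.06348616, 0.57369563, 0.38315261]), array([ 0.2267808 , -0.04870926, -0.97273472]))
t 1.55 pos [129.9 560.2 219.5] tooly 76.9 tilt -1.0 w 1.002 q6 -0.15
shift [-404.9 -342.6   69.5] rows>= 12.8
twist 76.9 q6 after ~ 1.19
```

Emit:
{"op": "carry_out", "data": {
  "moves": [
    {"tx":-29,"ty":-24.5,"tz":5,"hand":75},
    {"tx":-29,"ty":-24.5,"tz":5,"hand":75},
    {"tx":-29,"ty":-24.5,"tz":5,"hand":75},
    {"tx":-29,"ty":-24.5,"tz":5,"hand":75},
    {"tx":-29,"ty":-24.5,"tz":5,"hand":75},
    {"tx":-29,"ty":-24.5,"tz":5,"hand":75},
    {"tx":-29,"ty":-24.5,"tz":5,"hand":75}
  ]
}}

```text
schema error: expected keys tx, ty, tz, twist, hand
```

Emit:
{"op": "carry_out", "data": {
  "moves": [
    {"tx":-29,"ty":-24.5,"tz":5,"hand":75},
    {"tx":-29,"ty":-24.5,"tz":5,"hand":75},
    {"tx":-29,"ty":-24.5,"tz":5,"hand":75},
    {"tx":-29,"ty":-24.5,"tz":5,"hand":75},
    {"tx":-29,"ty":-24.5,"tz":5,"hand":75},
    {"tx":-29,"ty":-24.5,"tz":5,"hand":75},
    {"tx":-29,"ty":-24.5,"tz":5,"hand":75},
    {"hand":75}
  ]
}}

```text
schema error: expected keys tx, ty, tz, twist, hand
```

All five keys are required.

Emit:
{"op": "carry_out", "data": {
  "moves": [
    {"tx":-29,"ty":-24.5,"tz":5,"twist":0,"hand":75},
    {"tx":-29,"ty":-24.5,"tz":5,"twist":0,"hand":75},
    {"tx":-29,"ty":-24.5,"tz":5,"twist":0,"hand":75},
    {"tx":-29,"ty":-24.5,"tz":5,"twist":0,"hand":75},
    {"tx":-29,"ty":-24.5,"tz":5,"twist":0,"hand":75},
    {"tx":-29,"ty":-24.5,"tz":5,"twist":0,"hand":75},
    {"tx":-29,"ty":-24.5,"tz":5,"twist":0,"hand":75}
  ]
}}

```text
clock: 2.13
tool_pos: [0.2896, 0.3458, 0.1845]
ee_rot: [0.356, 3.121, 0.001]
force: [0.1, 0.6, -0.5]
gripper_width: 0.75
grasp_force: 0.0
```

Emit:
{"op": "carry_out", "data": {
  "moves": [
    {"tx":-29,"ty":-24.5,"tz":5,"twist":0,"hand":75},
    {"tx":-29,"ty":-24.5,"tz":5,"twist":0,"hand":75},
    {"tx":-29,"ty":-24.5,"tz":5,"twist":0,"hand":75},
    {"tx":-29,"ty":-24.5,"tz":5,"twist":0,"hand":75},
    {"tx":-29,"ty":-24.5,"tz":5,"twist":0,"hand":75},
    {"tx":-29,"ty":-24.5,"tz":5,"twist":0,"hand":75},
    {"tx":-29,"ty":-24.5,"tz":5,"twist":0,"hand":75},
    {"tx":0,"ty":0,"tz":0,"twist":0,"hand":75}
  ]
}}

```text
clock: 2.8
tool_pos: [0.4514, 0.1294, 0.1493]
ee_rot: [0.367, 3.118, -0.003]
force: [-0.6, 0.3, 0.3]
gripper_width: 0.744
grasp_force: 0.0
```

```bash
cat >> h.py <<'E'
def look(name,near,save_as=None):
    """near in mm; refine from wrist picture"""
    p=capture('wrist')
    if save_as: save(p,save_as)
    print('lm',[(round(d['confidence'],2),np.round(d['xy']).tolist(),np.round(at(p,d['xy'],Z[name])[:2]*1000,1).tolist()) for d in landmark_of(p,name)[:3]])
    print('rect',rect(p,name,.03 if Z[name]!=.0205 else .02,np.array(near)/1000,.06))
    return p
E
python3 - <<'E'
from h import *
look('buzzer_c',(445,134),'w1.png'); go(445,134,150)
E
```

```text
lm [(0.93, [318.0, 220.0], [439.4, 129.9])]
rect [(0.93, [439.0, 131.0], [42.0, 45.0], np.float32(166.6))]
t 2.95 pos [447.7 134.3 149.3] tooly 76.9 tilt -1.0 w 0.749 q6 -1.24
shift [ 2.6 -0.9 -0.6] rows>= 0.1
```

View pics/w1.png

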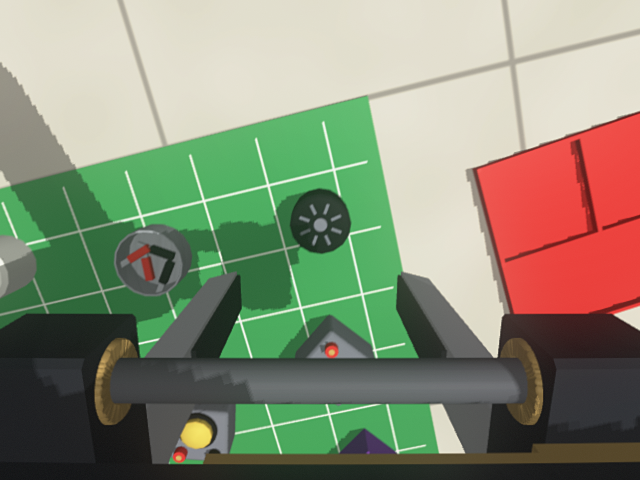

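The wrist picture shows the buzzer at (320,221) with the jaws behind it, the tin at (153,260), and the red tray on the right. The pick point is about (441,132).

Emit:
{"op": "carry_out", "data": {
  "moves": [
    {"tx":6,"ty":-4,"tz":30,"twist":0,"hand":75},
    {"tx":0,"ty":0,"tz":35,"twist":0,"hand":75},
    {"tx":0,"ty":0,"tz":35,"twist":0,"hand":75},
    {"tx":0,"ty":0,"tz":20,"twist":0,"hand":75},
    {"tx":0,"ty":0,"tz":0,"twist":0,"hand":75},
    {"tx":0,"ty":0,"tz":0,"twist":0,"hand":0},
    {"tx":0,"ty":0,"tz":0,"twist":0,"hand":0},
    {"tx":0,"ty":0,"tz":0,"twist":0,"hand":0}
  ]
}}

```text
clock: 3.62
tool_pos: [0.443, 0.1326, 0.0315]
ee_rot: [0.355, 3.117, 0.002]
force: [0.3, 0.1, -0.1]
gripper_width: 0.576
grasp_force: 0.0
```

Emit:
{"op": "carry_out", "data": {
  "moves": [
    {"tx":0,"ty":0,"tz":0,"twist":0,"hand":0},
    {"tx":0,"ty":0,"tz":0,"twist":0,"hand":0}
  ]
}}

```text
clock: 3.78
tool_pos: [0.4426, 0.1321, 0.031]
ee_rot: [0.356, 3.118, 0.001]
force: [-0.7, 0.1, 5.2]
gripper_width: 0.44
grasp_force: 30.0
```

Run:
```python
from h import *
go(452,-272,130)
```

```text
t 3.78 pos [442.6 132.1  31. ] tooly 77.0 tilt -1.0 w 0.44 q6 -1.24
shift [-100.6 -391.5  -99.1] rows>= 10.0
```

Emit:
{"op": "carry_out", "data": {
  "moves": [
    {"tx":0,"ty":0,"tz":-20,"twist":0,"hand":0},
    {"tx":0,"ty":0,"tz":-40,"twist":0,"hand":0},
    {"tx":0,"ty":0,"tz":-39,"twist":0,"hand":0},
    {"tx":-9,"ty":-35.5,"tz":0,"twist":0,"hand":0},
    {"tx":-9,"ty":-35.5,"tz":0,"twist":0,"hand":0},
    {"tx":-9,"ty":-35.5,"tz":0,"twist":0,"hand":0},
    {"tx":-9,"ty":-35.5,"tz":0,"twist":0,"hand":0},
    {"tx":-9,"ty":-35.5,"tz":0,"twist":0,"hand":0}
  ]
}}

```text
clock: 4.45
tool_pos: [0.445, -0.0529, 0.1294]
ee_rot: [0.356, 3.119, -0.0]
force: [0.4, -0.1, -1.2]
gripper_width: 0.442
grasp_force: 30.0
```

Emit:
{"op": "carry_out", "data": {
  "moves": [
    {"tx":-9,"ty":-35.5,"tz":0,"twist":0,"hand":0},
    {"tx":-9,"ty":-35.5,"tz":0,"twist":0,"hand":0},
    {"tx":-9,"ty":-35.5,"tz":0,"twist":0,"hand":0},
    {"tx":-9,"ty":-35.5,"tz":0,"twist":0,"hand":0},
    {"tx":-9,"ty":-35.5,"tz":0,"twist":0,"hand":0},
    {"tx":-9,"ty":-35.5,"tz":0,"twist":0,"hand":0},
    {"tx":0,"ty":0,"tz":0,"twist":0,"hand":0},
    {"tx":0,"ty":0,"tz":0,"twist":0,"hand":0}
  ]
}}

```text
clock: 5.12
tool_pos: [0.4493, -0.273, 0.129]
ee_rot: [0.363, 3.12, -0.001]
force: [-0.1, -0.1, 0.2]
gripper_width: 0.441
grasp_force: 30.0
```

Run:
```python
from h import *
p=capture('wrist'); save(p,'w2.png')
print(rect(p,'tray_blue',.008,(.496,-.297),.08),[(d['confidence'],at(p,d['xy'],0)) for d in landmark_of(p,'tray_blue')[:2]])
go(452,-272,33)
```

```text
[(0.96, [493.0, -300.0], [141.0, 154.0], np.float32(109.6))] []
t 5.27 pos [ 449.1 -269.8  128.4] tooly 77.0 tilt -1.0 w 0.44 q6 -2.05
shift [-3.3 -1.5 95.4] rows>= 2.3
```

View pics/w2.png

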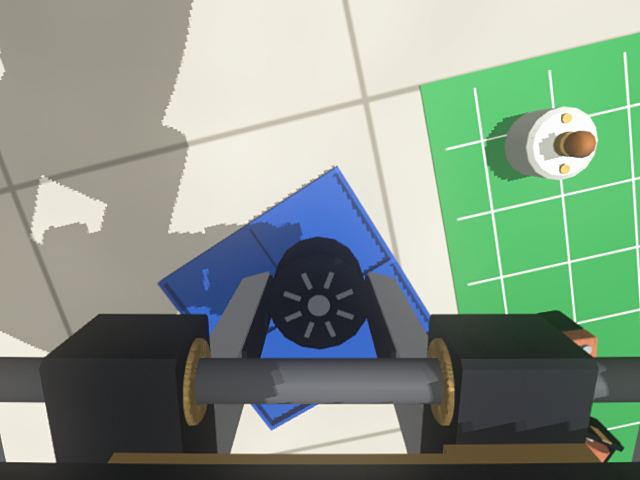

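The wrist picture shows the buzzer upright in the jaws at (320,293) over the blue tray, whose corners are at (335,168), (160,285) and (270,428). The lamp is at (562,143).

Emit:
{"op": "carry_out", "data": {
  "moves": [
    {"tx":-2,"ty":-4,"tz":25,"twist":0,"hand":0},
    {"tx":0,"ty":0,"tz":30,"twist":0,"hand":0},
    {"tx":0,"ty":0,"tz":20,"twist":0,"hand":0},
    {"tx":0,"ty":0,"tz":12,"twist":0,"hand":0},
    {"tx":0,"ty":0,"tz":6,"twist":0,"hand":0},
    {"tx":0,"ty":0,"tz":3,"twist":0,"hand":0},
    {"tx":0,"ty":0,"tz":0,"twist":0,"hand":0},
    {"tx":0,"ty":0,"tz":0,"twist":0,"hand":0}
  ]
}}

```text
clock: 5.93
tool_pos: [0.4516, -0.2758, 0.0336]
ee_rot: [0.356, 3.119, -0.002]
force: [0.1, -0.5, -0.7]
gripper_width: 0.438
grasp_force: 30.0
```

Emit:
{"op": "carry_out", "data": {
  "moves": [
    {"tx":0,"ty":0,"tz":1,"twist":0,"hand":0},
    {"tx":0,"ty":0,"tz":0,"twist":0,"hand":70},
    {"tx":0,"ty":0,"tz":0,"twist":0,"hand":70},
    {"tx":0,"ty":0,"tz":0,"twist":0,"hand":70},
    {"tx":0,"ty":0,"tz":-40,"twist":0,"hand":70},
    {"tx":0,"ty":0,"tz":-40,"twist":0,"hand":70},
    {"tx":0,"ty":0,"tz":-37,"twist":0,"hand":70},
    {"tx":-12,"ty":35,"tz":0,"twist":0,"hand":70}
  ]
}}

```text
clock: 6.6
tool_pos: [0.4735, -0.2519, 0.1575]
ee_rot: [0.365, 3.106, -0.018]
force: [2.4, -1.0, -0.1]
gripper_width: 0.7
grasp_force: 0.0
```

Emit:
{"op": "carry_out", "data": {
  "moves": [
    {"tx":-12,"ty":35,"tz":0,"twist":0,"hand":70},
    {"tx":-12,"ty":35,"tz":0,"twist":0,"hand":70},
    {"tx":-12,"ty":35,"tz":0,"twist":0,"hand":70},
    {"tx":-12,"ty":35,"tz":0,"twist":0,"hand":70},
    {"tx":0,"ty":0,"tz":0,"twist":0,"hand":70},
    {"tx":0,"ty":0,"tz":0,"twist":0,"hand":70},
    {"tx":0,"ty":0,"tz":0,"twist":0,"hand":70}
  ]
}}

```text
clock: 7.18
tool_pos: [0.5482, -0.1186, 0.1484]
ee_rot: [-0.356, -3.121, 0.001]
force: [-1.2, -0.1, 0.8]
gripper_width: 0.701
grasp_force: 0.0
```

Run:
```python
from h import *
look('block9v_c',(553,-118),'w3.png'); go(553,-118,40,90)
```

```text
lm [(0.98, [317.0, 249.0], [554.4, -122.9])]
rect [(0.68, [556.0, -123.0], [19.0, 38.0], np.float32(172.2))]
t 7.33 pos [ 547.8 -119.7  148.4] tooly 76.8 tilt -1.0 w 0.696 q6 -1.71
shift [ -4.7   2.9 108.4] rows>= 2.6
twist -13.2 q6 after ~ -1.94
```

View pics/w3.png

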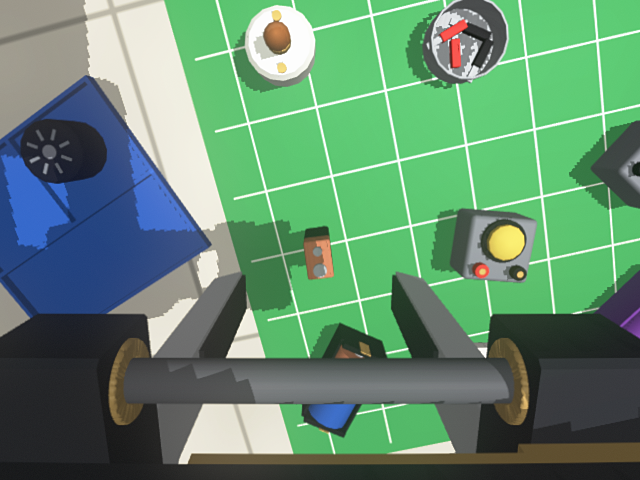

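The picture shows the 9 V block at (318,255), the D cell at (345,380), the lamp at (280,43) and the button at (497,243), which stays. The buzzer is in a small blue compartment at (60,150).

Emit:
{"op": "carry_out", "data": {
  "moves": [
    {"tx":-6.5,"ty":0,"tz":25,"twist":-7,"hand":60},
    {"tx":0,"ty":0,"tz":35,"twist":0,"hand":60},
    {"tx":0,"ty":0,"tz":35,"twist":0,"hand":60},
    {"tx":0,"ty":0,"tz":20,"twist":0,"hand":60},
    {"tx":0,"ty":0,"tz":0,"twist":0,"hand":60},
    {"tx":0,"ty":0,"tz":0,"twist":0,"hand":0},
    {"tx":0,"ty":0,"tz":0,"twist":0,"hand":0},
    {"tx":0,"ty":0,"tz":0,"twist":0,"hand":0}
  ]
}}

```text
clock: 8.0
tool_pos: [0.5566, -0.1211, 0.0359]
ee_rot: [0.167, 3.133, -0.002]
force: [-0.1, 0.4, 1.2]
gripper_width: 0.425
grasp_force: 0.0
```

Emit:
{"op": "carry_out", "data": {
  "moves": [
    {"tx":0,"ty":0,"tz":0,"twist":0,"hand":0},
    {"tx":0,"ty":0,"tz":0,"twist":0,"hand":0},
    {"tx":0,"ty":0,"tz":0,"twist":0,"hand":0}
  ]
}}

```text
clock: 8.25
tool_pos: [0.5556, -0.1201, 0.0347]
ee_rot: [0.165, 3.135, -0.001]
force: [-0.1, 1.0, 0.4]
gripper_width: 0.213
grasp_force: 0.0
```

Run:
```python
from h import *
go(530,-286,130)
```

```text
t 8.25 pos [ 555.6 -120.1   34.7] tooly 84.0 tilt -1.0 w 0.213 q6 -1.83
shift [   7.8 -167.7  -95.3] rows>= 4.6
```

Emit:
{"op": "carry_out", "data": {
  "moves": [
    {"tx":0,"ty":0,"tz":0,"twist":0,"hand":0},
    {"tx":0,"ty":0,"tz":0,"twist":0,"hand":0},
    {"tx":0,"ty":0,"tz":0,"twist":0,"hand":0}
  ]
}}

```text
clock: 8.5
tool_pos: [0.5554, -0.1201, 0.0344]
ee_rot: [0.166, 3.136, -0.001]
force: [-0.6, 0.2, 5.3]
gripper_width: 0.186
grasp_force: 30.0
```

Emit:
{"op": "carry_out", "data": {
  "moves": [
    {"tx":0,"ty":0,"tz":-20,"twist":0,"hand":0},
    {"tx":0,"ty":0,"tz":-40,"twist":0,"hand":0},
    {"tx":0,"ty":0,"tz":-35,"twist":0,"hand":0},
    {"tx":1.5,"ty":-33.5,"tz":0,"twist":0,"hand":0},
    {"tx":1.5,"ty":-33.5,"tz":0,"twist":0,"hand":0},
    {"tx":1.5,"ty":-33.5,"tz":0,"twist":0,"hand":0},
    {"tx":1.5,"ty":-33.5,"tz":0,"twist":0,"hand":0},
    {"tx":1.5,"ty":-33.5,"tz":0,"twist":0,"hand":0}
  ]
}}

```text
clock: 9.17
tool_pos: [0.529, -0.2866, 0.1279]
ee_rot: [-0.165, -3.137, -0.001]
force: [-0.9, -0.5, -1.2]
gripper_width: 0.187
grasp_force: 30.0
```

Emit:
{"op": "carry_out", "data": {
  "moves": [
    {"tx":0,"ty":0,"tz":0,"twist":0,"hand":0},
    {"tx":0,"ty":0,"tz":0,"twist":0,"hand":0}
  ]
}}

```text
clock: 9.33
tool_pos: [0.5289, -0.287, 0.1278]
ee_rot: [-0.171, -3.136, -0.001]
force: [-0.2, 0.6, -1.3]
gripper_width: 0.183
grasp_force: 30.0
```

Run:
```python
from h import *
p=capture('wrist');save(p,'w4.png')
go(530,-286,37)
```

```text
t 9.38 pos [ 529.  -285.5  127.6] tooly 83.9 tilt -1.0 w 0.186 q6 -2.1
shift [-1.1 -0.5 90.6] rows>= 2.2
```

View pics/w4.png

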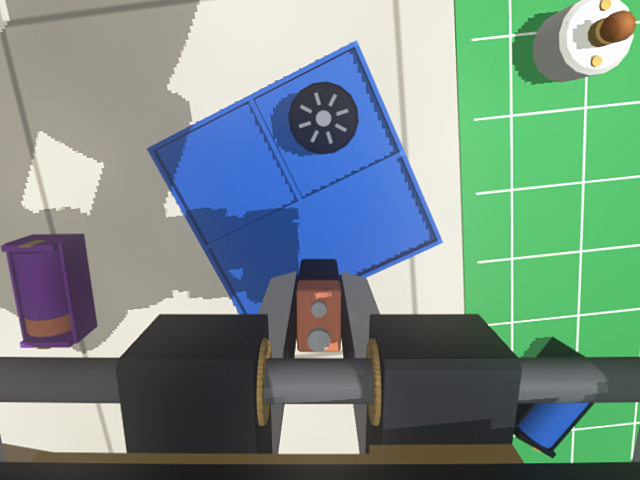

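The buzzer sits well inside its small compartment at (323,118). The 9 V block is held straight at (318,315).

Emit:
{"op": "carry_out", "data": {
  "moves": [
    {"tx":0,"ty":0,"tz":25,"twist":0,"hand":0},
    {"tx":0,"ty":0,"tz":30,"twist":0,"hand":0},
    {"tx":0,"ty":0,"tz":18,"twist":0,"hand":0},
    {"tx":0,"ty":0,"tz":10,"twist":0,"hand":0},
    {"tx":0,"ty":0,"tz":6,"twist":0,"hand":0},
    {"tx":0,"ty":0,"tz":3,"twist":0,"hand":0},
    {"tx":0,"ty":0,"tz":0,"twist":0,"hand":0},
    {"tx":0,"ty":0,"tz":0,"twist":0,"hand":0}
  ]
}}

```text
clock: 10.05
tool_pos: [0.5307, -0.2859, 0.0377]
ee_rot: [0.165, 3.135, -0.002]
force: [0.3, 0.1, -1.1]
gripper_width: 0.185
grasp_force: 30.0
```

Emit:
{"op": "carry_out", "data": {
  "moves": [
    {"tx":0,"ty":0,"tz":0,"twist":0,"hand":60},
    {"tx":0,"ty":0,"tz":0,"twist":0,"hand":60},
    {"tx":0,"ty":0,"tz":0,"twist":0,"hand":60},
    {"tx":0,"ty":0,"tz":-25,"twist":0,"hand":60},
    {"tx":0,"ty":0,"tz":-40,"twist":0,"hand":60},
    {"tx":0,"ty":0,"tz":-40,"twist":0,"hand":70},
    {"tx":26,"ty":32,"tz":0,"twist":0,"hand":70},
    {"tx":26,"ty":32,"tz":0,"twist":0,"hand":70}
  ]
}}

```text
clock: 10.72
tool_pos: [0.488, -0.2193, 0.1465]
ee_rot: [0.169, 3.127, -0.009]
force: [0.3, 1.3, -0.2]
gripper_width: 0.691
grasp_force: 0.0
```

Emit:
{"op": "carry_out", "data": {
  "moves": [
    {"tx":26,"ty":32,"tz":0,"twist":0,"hand":70},
    {"tx":26,"ty":32,"tz":0,"twist":0,"hand":70},
    {"tx":26,"ty":32,"tz":0,"twist":0,"hand":70},
    {"tx":0,"ty":0,"tz":0,"twist":0,"hand":70},
    {"tx":0,"ty":0,"tz":0,"twist":0,"hand":70},
    {"tx":0,"ty":0,"tz":0,"twist":0,"hand":70}
  ]
}}

```text
clock: 11.22
tool_pos: [0.4183, -0.1135, 0.1425]
ee_rot: [0.165, 3.135, -0.002]
force: [-0.4, -1.2, -0.7]
gripper_width: 0.7
grasp_force: 0.0
```

Run:
```python
from h import *
look('lamp_c',(418,-113)); go(418,-113,32)
```

```text
lm [(0.84, [319.0, 243.0], [418.3, -115.2])]
rect [(0.86, [417.0, -114.0], [43.0, 48.0], np.float32(159.3))]
t 11.37 pos [ 418.7 -114.3  142.2] tooly 83.9 tilt -1.0 w 0.699 q6 -1.93
shift [  1.    1.3 110.2] rows>= 2.6
```

Emit:
{"op": "carry_out", "data": {
  "moves": [
    {"tx":0,"ty":0,"tz":25,"twist":0,"hand":70},
    {"tx":0,"ty":0,"tz":35,"twist":0,"hand":70},
    {"tx":0,"ty":0,"tz":33,"twist":0,"hand":70},
    {"tx":0,"ty":0,"tz":20,"twist":0,"hand":70},
    {"tx":0,"ty":0,"tz":0,"twist":0,"hand":70},
    {"tx":0,"ty":0,"tz":0,"twist":0,"hand":0},
    {"tx":0,"ty":0,"tz":0,"twist":0,"hand":0},
    {"tx":0,"ty":0,"tz":0,"twist":0,"hand":0}
  ]
}}

```text
clock: 12.03
tool_pos: [0.4193, -0.1141, 0.0302]
ee_rot: [0.166, 3.134, -0.003]
force: [0.0, -0.3, 0.1]
gripper_width: 0.524
grasp_force: 0.0
```

Emit:
{"op": "carry_out", "data": {
  "moves": [
    {"tx":0,"ty":0,"tz":0,"twist":0,"hand":0},
    {"tx":0,"ty":0,"tz":0,"twist":0,"hand":0},
    {"tx":0,"ty":0,"tz":0,"twist":0,"hand":0}
  ]
}}

```text
clock: 12.28
tool_pos: [0.4191, -0.1139, 0.0302]
ee_rot: [0.165, 3.133, -0.003]
force: [-0.1, -0.9, 6.0]
gripper_width: 0.459
grasp_force: 30.0
```

Run:
```python
from h import *
go(465,295.5,145)
```

```text
t 12.28 pos [ 419.1 -113.9   30.2] tooly 84.0 tilt -1.0 w 0.459 q6 -1.93
shift [  -3.   411.7 -115.5] rows>= 10.3
```

Emit:
{"op": "carry_out", "data": {
  "moves": [
    {"tx":0,"ty":0,"tz":-25,"twist":0,"hand":0},
    {"tx":0,"ty":0,"tz":-40,"twist":0,"hand":0},
    {"tx":0,"ty":0,"tz":-40,"twist":0,"hand":0},
    {"tx":-0.5,"ty":37.5,"tz":0,"twist":0,"hand":0},
    {"tx":-0.5,"ty":37.5,"tz":0,"twist":0,"hand":0},
    {"tx":-0.5,"ty":37.5,"tz":0,"twist":0,"hand":0},
    {"tx":-0.5,"ty":37.5,"tz":0,"twist":0,"hand":0},
    {"tx":-0.5,"ty":37.5,"tz":0,"twist":0,"hand":0}
  ]
}}

```text
clock: 12.95
tool_pos: [0.439, 0.0751, 0.1338]
ee_rot: [0.167, 3.137, 0.0]
force: [-0.3, -1.2, -1.5]
gripper_width: 0.462
grasp_force: 30.0
```

Emit:
{"op": "carry_out", "data": {
  "moves": [
    {"tx":-0.5,"ty":37.5,"tz":0,"twist":0,"hand":0},
    {"tx":0,"ty":37.5,"tz":0,"twist":0,"hand":0},
    {"tx":0,"ty":37.5,"tz":0,"twist":0,"hand":0},
    {"tx":0,"ty":37.5,"tz":0,"twist":0,"hand":0},
    {"tx":0,"ty":37,"tz":0,"twist":0,"hand":0},
    {"tx":0,"ty":37,"tz":0,"twist":0,"hand":0},
    {"tx":0,"ty":0,"tz":0,"twist":0,"hand":0},
    {"tx":0,"ty":0,"tz":0,"twist":0,"hand":0}
  ]
}}

```text
clock: 13.62
tool_pos: [0.4629, 0.2975, 0.1331]
ee_rot: [-0.16, -3.137, 0.001]
force: [-0.8, -0.5, -0.0]
gripper_width: 0.46
grasp_force: 30.0
```

Run:
```python
from h import *
p=capture('wrist'); save(p,'w5.png')
print(rect(p,'tray_red',.008,(.496,.336),.08),[(d['confidence'],at(p,d['xy'],0)) for d in landmark_of(p,'tray_red')[:2]])
go(465,295.5,32)
```

```text
[] [(0.6, array([ 4.99427671e-01,  3.31693146e-01, -5.55111512e-17]))]
t 13.77 pos [463.  294.8 133.1] tooly 83.9 tilt -1.0 w 0.464 q6 -1.05
shift [ -2.    1.  101.1] rows>= 2.4
```

View pics/w5.png

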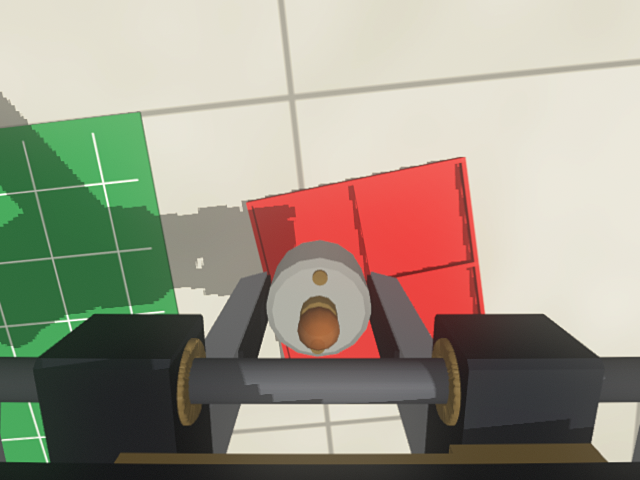

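The lamp is upright in the jaws at (320,300), over the right-hand small compartment of the red tray. The tray's near corners are at (248,203) and (465,157).

Emit:
{"op": "carry_out", "data": {
  "moves": [
    {"tx":-2,"ty":0,"tz":25,"twist":0,"hand":0},
    {"tx":0,"ty":0,"tz":35,"twist":0,"hand":0},
    {"tx":0,"ty":0,"tz":21,"twist":0,"hand":0},
    {"tx":0,"ty":0,"tz":12,"twist":0,"hand":0},
    {"tx":0,"ty":0,"tz":6,"twist":0,"hand":0},
    {"tx":0,"ty":0,"tz":3,"twist":0,"hand":0},
    {"tx":0,"ty":0,"tz":0,"twist":0,"hand":0},
    {"tx":0,"ty":0,"tz":0,"twist":0,"hand":0}
  ]
}}

```text
clock: 14.43
tool_pos: [0.4671, 0.2961, 0.0329]
ee_rot: [0.167, 3.134, 0.002]
force: [-0.6, -0.6, -0.6]
gripper_width: 0.462
grasp_force: 30.0
```

Emit:
{"op": "carry_out", "data": {
  "moves": [
    {"tx":0,"ty":0,"tz":0,"twist":0,"hand":70},
    {"tx":0,"ty":0,"tz":0,"twist":0,"hand":70},
    {"tx":0,"ty":0,"tz":0,"twist":0,"hand":70},
    {"tx":0,"ty":0,"tz":-25,"twist":0,"hand":70},
    {"tx":0,"ty":0,"tz":-40,"twist":0,"hand":70},
    {"tx":0,"ty":0,"tz":-40,"twist":0,"hand":70},
    {"tx":-20.5,"ty":-33.5,"tz":0,"twist":0,"hand":75},
    {"tx":-20.5,"ty":-33.5,"tz":0,"twist":0,"hand":75}
  ]
}}

```text
clock: 15.1
tool_pos: [0.5021, 0.2267, 0.141]
ee_rot: [0.157, 3.129, 0.005]
force: [0.6, 0.2, -0.6]
gripper_width: 0.746
grasp_force: 0.0
```

Emit:
{"op": "carry_out", "data": {
  "moves": [
    {"tx":-20.5,"ty":-33.5,"tz":0,"twist":0,"hand":75},
    {"tx":-20.5,"ty":-33.5,"tz":0,"twist":0,"hand":75},
    {"tx":-20,"ty":-33.5,"tz":0,"twist":0,"hand":75},
    {"tx":0,"ty":0,"tz":0,"twist":0,"hand":75},
    {"tx":0,"ty":0,"tz":0,"twist":0,"hand":75},
    {"tx":0,"ty":0,"tz":0,"twist":0,"hand":75}
  ]
}}

```text
clock: 15.6
tool_pos: [0.5492, 0.1187, 0.1365]
ee_rot: [-0.167, -3.137, -0.001]
force: [-0.4, 0.3, 0.1]
gripper_width: 0.749
grasp_force: 0.0
```

Run:
```python
from h import *
look('switch_c',(549,118),'w6.png'); go(549,118,32)
```

```text
lm [(0.69, [315.0, 244.0], [550.5, 114.4])]
rect [(0.68, [548.0, 116.0], [49.0, 49.0], np.float32(37.2))]
t 15.75 pos [548.7 119.9 136.4] tooly 84.1 tilt -1.0 w 0.75 q6 -1.41
shift [ -0.6  -1.9 104.4] rows>= 2.5
```

View pics/w6.png

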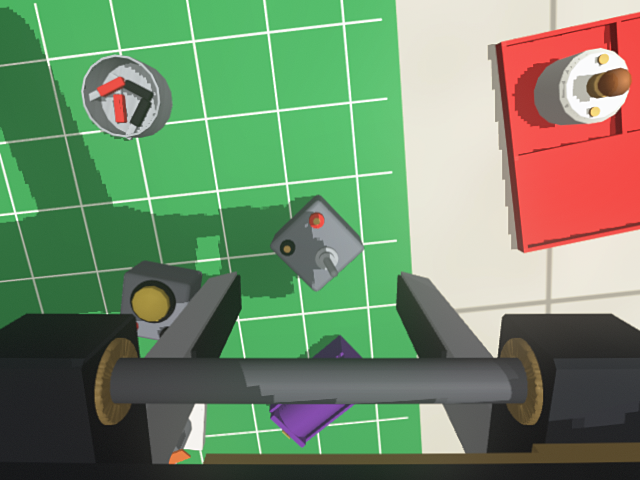

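The switch, with lever and red and black sockets, is at (317,243), turned about 45° in the image. The button is at (150,300) and the lamp stands in the red tray at (590,85). I'll twist about +47°, then grip.

Emit:
{"op": "carry_out", "data": {
  "moves": [
    {"tx":-0.5,"ty":-4,"tz":0,"twist":7,"hand":75},
    {"tx":0,"ty":0,"tz":0,"twist":7,"hand":75},
    {"tx":0,"ty":0,"tz":0,"twist":7,"hand":75},
    {"tx":0,"ty":0,"tz":10,"twist":7,"hand":75},
    {"tx":0,"ty":0,"tz":15,"twist":7,"hand":75},
    {"tx":0,"ty":0,"tz":15,"twist":7,"hand":75},
    {"tx":0,"ty":0,"tz":10,"twist":5,"hand":75},
    {"tx":0,"ty":0,"tz":0,"twist":0,"hand":75}
  ]
}}

```text
clock: 16.42
tool_pos: [0.5467, 0.1158, 0.0839]
ee_rot: [-1.4, -2.807, 0.004]
force: [-0.3, -0.2, 0.4]
gripper_width: 0.752
grasp_force: 0.0
```

Run:
```python
from h import *
look('switch_c',(549,118)); go(549,116,30,37)
```

```text
lm [(0.59, [325.0, 264.0], [549.1, 115.0])]
rect [(0.96, [548.0, 118.0], [46.0, 51.0], np.float32(127.6))]
t 16.57 pos [549.6 115.3  87. ] tooly 37.1 tilt -1.0 w 0.751 q6 -0.6
shift [ 0.9 -0.1 57. ] rows>= 1.4
twist 0.1 q6 after ~ -0.59
```

Emit:
{"op": "carry_out", "data": {
  "moves": [
    {"tx":0,"ty":0,"tz":25,"twist":0,"hand":75},
    {"tx":0,"ty":0,"tz":22,"twist":0,"hand":75},
    {"tx":0,"ty":0,"tz":10,"twist":0,"hand":75},
    {"tx":0,"ty":0,"tz":0,"twist":0,"hand":75},
    {"tx":0,"ty":0,"tz":0,"twist":0,"hand":0},
    {"tx":0,"ty":0,"tz":0,"twist":0,"hand":0},
    {"tx":0,"ty":0,"tz":0,"twist":0,"hand":0},
    {"tx":0,"ty":0,"tz":0,"twist":0,"hand":0}
  ]
}}

```text
clock: 17.23
tool_pos: [0.5508, 0.1146, 0.0309]
ee_rot: [1.402, 2.809, 0.002]
force: [0.9, -1.2, 0.6]
gripper_width: 0.504
grasp_force: 0.2
```

Emit:
{"op": "carry_out", "data": {
  "moves": [
    {"tx":0,"ty":0,"tz":0,"twist":0,"hand":0},
    {"tx":0,"ty":0,"tz":0,"twist":0,"hand":0}
  ]
}}

```text
clock: 17.4
tool_pos: [0.5508, 0.1146, 0.0309]
ee_rot: [1.402, 2.809, 0.002]
force: [-0.1, 1.1, 4.9]
gripper_width: 0.491
grasp_force: 30.0
```

Run:
```python
from h import *
go(458,370,145,5.5)
```

```text
t 17.4 pos [550.8 114.6  30.9] tooly 37.0 tilt -1.0 w 0.491 q6 -0.59
shift [ 259.7   79.7 -114.3] rows>= 7.1
twist 31.5 q6 after ~ -0.04
```

Emit:
{"op": "carry_out", "data": {
  "moves": [
    {"tx":0,"ty":0,"tz":-25,"twist":0,"hand":0},
    {"tx":0,"ty":0,"tz":-40,"twist":0,"hand":0},
    {"tx":0,"ty":0,"tz":-40,"twist":0,"hand":0},
    {"tx":37,"ty":11.5,"tz":0,"twist":0,"hand":0},
    {"tx":37,"ty":11.5,"tz":0,"twist":0,"hand":0},
    {"tx":37,"ty":11.5,"tz":0,"twist":0,"hand":0},
    {"tx":37,"ty":11.5,"tz":0,"twist":0,"hand":0},
    {"tx":37,"ty":11.5,"tz":0,"twist":0,"hand":0}
  ]
}}

```text
clock: 18.07
tool_pos: [0.4831, 0.2981, 0.1345]
ee_rot: [-1.404, -2.81, 0.0]
force: [0.3, 0.3, -0.5]
gripper_width: 0.481
grasp_force: 30.0
```

Emit:
{"op": "carry_out", "data": {
  "moves": [
    {"tx":37,"ty":11.5,"tz":0,"twist":0,"hand":0},
    {"tx":37,"ty":11,"tz":0,"twist":0,"hand":0},
    {"tx":0,"ty":0,"tz":0,"twist":6.5,"hand":0},
    {"tx":0,"ty":0,"tz":0,"twist":6.5,"hand":0},
    {"tx":0,"ty":0,"tz":0,"twist":6.5,"hand":0},
    {"tx":0,"ty":0,"tz":0,"twist":6,"hand":0},
    {"tx":0,"ty":0,"tz":0,"twist":6,"hand":0},
    {"tx":0,"ty":0,"tz":0,"twist":0,"hand":0}
  ]
}}

```text
clock: 18.73
tool_pos: [0.4572, 0.3694, 0.1341]
ee_rot: [-2.115, -2.323, 0.002]
force: [-0.7, -0.2, -0.5]
gripper_width: 0.486
grasp_force: 30.0
```

Run:
```python
from h import *
p=capture('wrist'); save(p,'w7.png')
print(rect(p,'tray_red',.008,(.496,.336),.08),[(d['confidence'],at(p,d['xy'],0)) for d in landmark_of(p,'tray_red')[:2]])
go(458,370,32,5.5)
```

```text
[(0.93, [493.0, 352.0], [116.0, 146.0], np.float32(5.0))] []
t 18.88 pos [457.5 369.4 134.2] tooly 5.6 tilt -1.0 w 0.487 q6 0.43
shift [  0.6   0.6 102.2] rows>= 2.5
twist 0.1 q6 after ~ 0.44
```

View pics/w7.png

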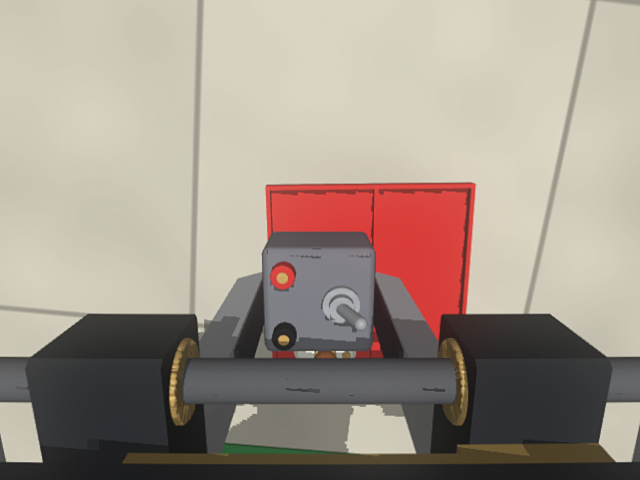

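The switch hangs square to the tray at (318,290), over the free small compartment. The tray's edge runs from (267,185) to (475,184).

Emit:
{"op": "carry_out", "data": {
  "moves": [
    {"tx":0,"ty":0,"tz":25,"twist":0,"hand":0},
    {"tx":0,"ty":0,"tz":35,"twist":0,"hand":0},
    {"tx":0,"ty":0,"tz":21,"twist":0,"hand":0},
    {"tx":0,"ty":0,"tz":12,"twist":0,"hand":0},
    {"tx":0,"ty":0,"tz":6,"twist":0,"hand":0},
    {"tx":0,"ty":0,"tz":3,"twist":0,"hand":0},
    {"tx":0,"ty":0,"tz":0,"twist":0,"hand":0},
    {"tx":0,"ty":0,"tz":0,"twist":0,"hand":0}
  ]
}}

```text
clock: 19.55
tool_pos: [0.4591, 0.3704, 0.0339]
ee_rot: [2.112, 2.324, 0.005]
force: [0.2, -0.0, 0.0]
gripper_width: 0.487
grasp_force: 30.0
```

Emit:
{"op": "carry_out", "data": {
  "moves": [
    {"tx":0,"ty":0,"tz":0,"twist":0,"hand":70},
    {"tx":0,"ty":0,"tz":0,"twist":0,"hand":70},
    {"tx":0,"ty":0,"tz":0,"twist":0,"hand":70},
    {"tx":0,"ty":0,"tz":-25,"twist":0,"hand":70},
    {"tx":0,"ty":0,"tz":-40,"twist":0,"hand":70},
    {"tx":0,"ty":0,"tz":-40,"twist":0,"hand":70},
    {"tx":-36.5,"ty":11.5,"tz":0,"twist":0,"hand":70},
    {"tx":-36.5,"ty":11.5,"tz":0,"twist":0,"hand":70}
  ]
}}

```text
clock: 20.22
tool_pos: [0.4902, 0.3012, 0.1424]
ee_rot: [2.105, 2.326, 0.014]
force: [1.9, -0.1, -0.4]
gripper_width: 0.7
grasp_force: 0.0
```

Emit:
{"op": "carry_out", "data": {
  "moves": [
    {"tx":-36.5,"ty":11.5,"tz":0,"twist":0,"hand":70},
    {"tx":-36.5,"ty":11.5,"tz":0,"twist":0,"hand":70},
    {"tx":-36.5,"ty":11.5,"tz":0,"twist":0,"hand":70},
    {"tx":-36.5,"ty":11.5,"tz":0,"twist":0,"hand":70},
    {"tx":-36.5,"ty":11.5,"tz":0,"twist":0,"hand":70},
    {"tx":-36.5,"ty":11.5,"tz":0,"twist":0,"hand":70},
    {"tx":-36.5,"ty":11.5,"tz":0,"twist":0,"hand":70},
    {"tx":-36.5,"ty":11.5,"tz":0,"twist":0,"hand":70}
  ]
}}

```text
clock: 20.88
tool_pos: [0.6075, 0.0153, 0.1381]
ee_rot: [2.113, 2.324, 0.001]
force: [1.2, 1.2, 0.3]
gripper_width: 0.7
grasp_force: 0.0
```

Run:
```python
from h import *
go(665,-122,135,51.5)
import cv2
```

```text
t 20.88 pos [607.5  15.3 138.1] tooly 5.4 tilt -1.0 w 0.7 q6 -0.21
shift [-142.1   44.2    3.1] rows>= 3.6
twist -46.1 q6 after ~ -1.02
```

Emit:
{"op": "carry_out", "data": {
  "moves": [
    {"tx":-35.5,"ty":11,"tz":0,"twist":0,"hand":70},
    {"tx":-35.5,"ty":11,"tz":0,"twist":0,"hand":70},
    {"tx":-35.5,"ty":11,"tz":0,"twist":0,"hand":70},
    {"tx":-35.5,"ty":11,"tz":0,"twist":0,"hand":70},
    {"tx":0,"ty":0,"tz":0,"twist":-7,"hand":70},
    {"tx":0,"ty":0,"tz":0,"twist":-7,"hand":70},
    {"tx":0,"ty":0,"tz":0,"twist":-7,"hand":70},
    {"tx":0,"ty":0,"tz":0,"twist":-7,"hand":70}
  ]
}}

```text
clock: 21.55
tool_pos: [0.6643, -0.1207, 0.1376]
ee_rot: [1.481, 2.77, 0.0]
force: [0.1, 0.2, 0.3]
gripper_width: 0.7
grasp_force: 0.0
```

Emit:
{"op": "carry_out", "data": {
  "moves": [
    {"tx":0,"ty":0,"tz":0,"twist":-6,"hand":70},
    {"tx":0,"ty":0,"tz":0,"twist":-6,"hand":70},
    {"tx":0,"ty":0,"tz":0,"twist":-6,"hand":70},
    {"tx":0,"ty":0,"tz":0,"twist":0,"hand":70},
    {"tx":0,"ty":0,"tz":0,"twist":0,"hand":70}
  ]
}}

```text
clock: 21.97
tool_pos: [0.6642, -0.1201, 0.1377]
ee_rot: [1.041, 2.964, 0.0]
force: [0.4, 0.3, -0.1]
gripper_width: 0.695
grasp_force: 0.0
```

Run:
```python
from h import *
look('dcell_c',(665,-122),'w8.png'); go(666,-123,29,51.5)
```

```text
lm [(0.9, [312.0, 243.0], [661.8, -126.7]), (0.56, [606.0, 18.0], [664.3, 106.1])]
rect [(0.81, [665.0, -129.0], [40.0, 81.0], np.float32(141.7))]
t 22.12 pos [ 664.1 -120.   137.6] tooly 51.4 tilt -1.0 w 0.701 q6 -1.2
shift [ -3.3  -1.2 108.6] rows>= 2.6
twist -0.1 q6 after ~ -1.21
```

View pics/w8.png

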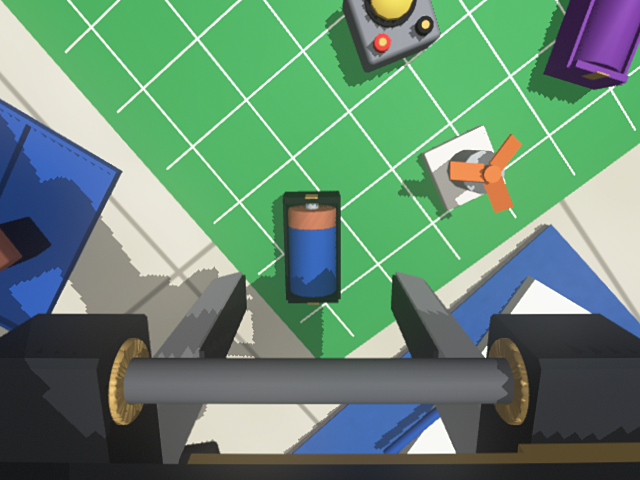

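The blue D cell in its black holder is at (312,247), lined up with the jaws. The fan at (475,170) is clear of them.

Emit:
{"op": "carry_out", "data": {
  "moves": [
    {"tx":-4,"ty":-4.5,"tz":25,"twist":0,"hand":70},
    {"tx":0,"ty":0,"tz":35,"twist":0,"hand":70},
    {"tx":0,"ty":0,"tz":33,"twist":0,"hand":70},
    {"tx":0,"ty":0,"tz":17,"twist":0,"hand":70},
    {"tx":0,"ty":0,"tz":0,"twist":0,"hand":70},
    {"tx":0,"ty":0,"tz":0,"twist":0,"hand":0},
    {"tx":0,"ty":0,"tz":0,"twist":0,"hand":0},
    {"tx":0,"ty":0,"tz":0,"twist":0,"hand":0}
  ]
}}

```text
clock: 22.78
tool_pos: [0.6666, -0.1267, 0.0303]
ee_rot: [1.036, 2.961, 0.0]
force: [0.3, 0.2, -0.0]
gripper_width: 0.523
grasp_force: 0.0
```

Emit:
{"op": "carry_out", "data": {
  "moves": [
    {"tx":0,"ty":0,"tz":0,"twist":0,"hand":0},
    {"tx":0,"ty":0,"tz":0,"twist":0,"hand":0},
    {"tx":0,"ty":0,"tz":0,"twist":0,"hand":0},
    {"tx":0,"ty":0,"tz":0,"twist":0,"hand":0}
  ]
}}

```text
clock: 23.12
tool_pos: [0.6659, -0.1266, 0.0297]
ee_rot: [1.036, 2.962, -0.0]
force: [-0.4, 0.0, 5.7]
gripper_width: 0.406
grasp_force: 30.0
```

Run:
```python
from h import *
go(532,339.5,140,5.5)
p=capture('top'); save(p,'t2.png')
for n in('switch_c','lamp_c','block9v_c','buzzer_c','tray_red','tray_blue'):
  print(n,[(round(d['confidence'],2),np.round(at(p,d['xy'],Z[n]+.001)[:2],3).tolist()) for d in landmark_of(p,n)[:2]])
a=p['frame'][160:340,100:520,::-1]; cv2.imwrite('pics/t2c.png',cv2.resize(a,(800,343),interpolation=cv2.INTER_CUBIC))
```

```text
t 23.12 pos [ 665.9 -126.6   29.7] tooly 51.4 tilt -1.0 w 0.406 q6 -1.21
shift [ 394.8  281.1 -111.3] rows>= 11.9
twist 45.9 q6 after ~ -0.41
switch_c [(0.59, [0.451, 0.37])]
lamp_c [(0.59, [0.465, 0.3])]
block9v_c [(0.56, [0.533, -0.281])]
buzzer_c [(0.74, [0.458, -0.27])]
tray_red [(0.61, [0.495, 0.337])]
tray_blue [(0.95, [0.492, -0.298])]
```

View pics/t2c.png

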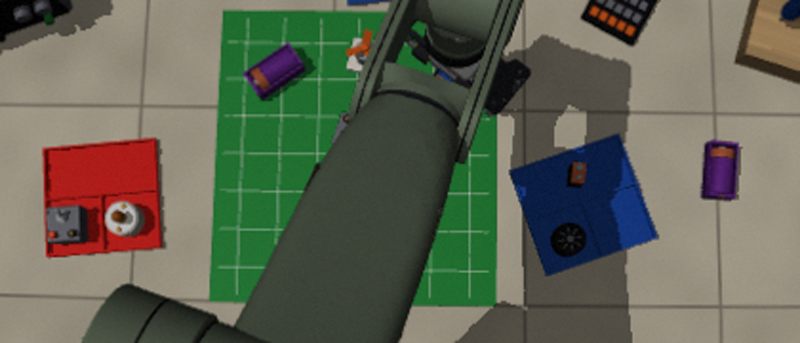

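The top view shows the switch, lamp, buzzer and 9 V block all in the right compartments. The D cell is gripped at 38 mm.

Emit:
{"op": "carry_out", "data": {
  "moves": [
    {"tx":0,"ty":0,"tz":-25,"twist":0,"hand":0},
    {"tx":0,"ty":0,"tz":-40,"twist":0,"hand":0},
    {"tx":0,"ty":0,"tz":-40,"twist":0,"hand":0},
    {"tx":33,"ty":23.5,"tz":0,"twist":0,"hand":0},
    {"tx":33,"ty":23.5,"tz":0,"twist":0,"hand":0},
    {"tx":33,"ty":23.5,"tz":0,"twist":0,"hand":0},
    {"tx":33,"ty":23.5,"tz":0,"twist":0,"hand":0},
    {"tx":33,"ty":23.5,"tz":0,"twist":0,"hand":0}
  ]
}}

```text
clock: 24.13
tool_pos: [0.6072, 0.0702, 0.1321]
ee_rot: [-1.038, -2.964, 0.0]
force: [0.2, -0.4, -1.6]
gripper_width: 0.405
grasp_force: 30.0
```

Emit:
{"op": "carry_out", "data": {
  "moves": [
    {"tx":33,"ty":23.5,"tz":0,"twist":0,"hand":0},
    {"tx":33,"ty":23.5,"tz":0,"twist":0,"hand":0},
    {"tx":33,"ty":23.5,"tz":0,"twist":0,"hand":0},
    {"tx":33,"ty":23.5,"tz":0,"twist":0,"hand":0},
    {"tx":33,"ty":23,"tz":0,"twist":0,"hand":0},
    {"tx":33,"ty":23,"tz":0,"twist":0,"hand":0},
    {"tx":32,"ty":23,"tz":0,"twist":0,"hand":0},
    {"tx":0,"ty":0,"tz":0,"twist":7,"hand":0}
  ]
}}

```text
clock: 24.8
tool_pos: [0.5267, 0.3463, 0.132]
ee_rot: [-1.208, -2.897, -0.004]
force: [0.1, -0.4, -1.9]
gripper_width: 0.4
grasp_force: 30.0
```

Emit:
{"op": "carry_out", "data": {
  "moves": [
    {"tx":0,"ty":0,"tz":0,"twist":7,"hand":0},
    {"tx":0,"ty":0,"tz":0,"twist":7,"hand":0},
    {"tx":0,"ty":0,"tz":0,"twist":7,"hand":0},
    {"tx":0,"ty":0,"tz":0,"twist":6,"hand":0},
    {"tx":0,"ty":0,"tz":0,"twist":6,"hand":0},
    {"tx":0,"ty":0,"tz":0,"twist":6,"hand":0},
    {"tx":0,"ty":0,"tz":0,"twist":0,"hand":0},
    {"tx":0,"ty":0,"tz":0,"twist":0,"hand":0}
  ]
}}

```text
clock: 25.47
tool_pos: [0.5298, 0.3393, 0.1319]
ee_rot: [-2.11, -2.327, 0.002]
force: [0.5, -0.5, -2.5]
gripper_width: 0.401
grasp_force: 30.0
```

Run:
```python
from h import *
go(532,339.5,31,5.5); p=capture('wrist'); save(p,'w9.png')
```

```text
t 25.47 pos [529.8 339.3 131.9] tooly 5.6 tilt -1.0 w 0.401 q6 0.33
shift [  0.    2.3 100.9] rows>= 2.4
twist 0.1 q6 after ~ 0.34
```

View pics/w9.png

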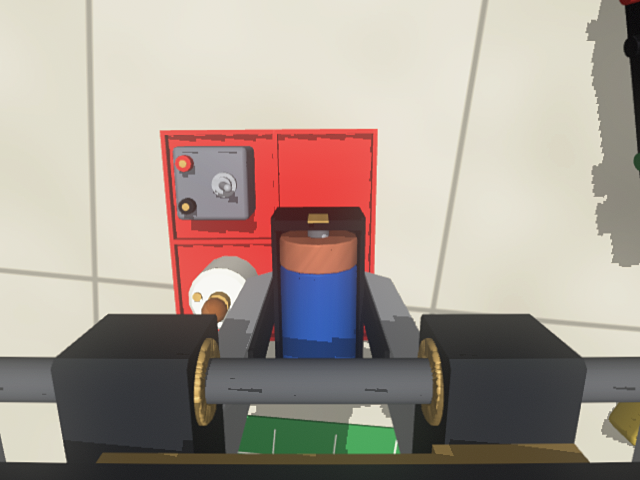

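The D cell lies along the long compartment at (318,285), with the switch at (213,182) and the lamp at (222,285). I'll check the tray pose and the switch offset from this same picture.

Run:
```python
from h import *
p=capture('wrist')
for uv in((162,131),(377,130)): print(uv,at(p,uv,.010)[:2]*1000)
for uv in((177,149),(253,149),(249,218),(176,217)): print(uv,at(p,uv,.037)[:2]*1000)
t=np.array([495,336]);c,s=np.cos(np.radians(5.5)),np.sin(np.radians(5.5))
for q in((-72.5,76.5),(72.5,76.5)): print(t+np.array([c*q[0]-s*q[1],s*q[0]+c*q[1]]))
```

```text
(162, 131) [418.4659373  400.17822417]
(377, 130) [559.94391508 414.46703793]
(177, 149) [437.48288763 390.80849419]
(253, 149) [483.29281611 395.18510434]
(249, 218) [483.42023603 352.69904181]
(176, 217) [437.73672521 348.9043213 ]
[415.50157555 405.19899212]
[559.83402431 419.09662623]
```

Emit:
{"op": "carry_out", "data": {
  "moves": [
    {"tx":-1,"ty":2.5,"tz":25,"twist":0,"hand":0},
    {"tx":0,"ty":0,"tz":35,"twist":0,"hand":0},
    {"tx":0,"ty":0,"tz":20,"twist":0,"hand":0},
    {"tx":0,"ty":0,"tz":11,"twist":0,"hand":0},
    {"tx":0,"ty":0,"tz":6,"twist":0,"hand":0},
    {"tx":0,"ty":0,"tz":3,"twist":0,"hand":0},
    {"tx":0,"ty":0,"tz":0,"twist":0,"hand":0},
    {"tx":0,"ty":0,"tz":0,"twist":0,"hand":0}
  ]
}}

```text
clock: 26.23
tool_pos: [0.5342, 0.3393, 0.034]
ee_rot: [2.112, 2.324, 0.004]
force: [0.4, 0.6, -2.0]
gripper_width: 0.404
grasp_force: 30.0
```

Emit:
{"op": "carry_out", "data": {
  "moves": [
    {"tx":0,"ty":0,"tz":0.5,"twist":0,"hand":0},
    {"tx":0,"ty":0,"tz":0,"twist":0,"hand":60},
    {"tx":0,"ty":0,"tz":0,"twist":0,"hand":60},
    {"tx":0,"ty":0,"tz":0,"twist":0,"hand":60},
    {"tx":0,"ty":0,"tz":-25,"twist":0,"hand":60},
    {"tx":0,"ty":0,"tz":-40,"twist":0,"hand":60},
    {"tx":0,"ty":0,"tz":-40,"twist":0,"hand":60},
    {"tx":0,"ty":0,"tz":-35,"twist":0,"hand":60}
  ]
}}

```text
clock: 26.9
tool_pos: [0.5333, 0.3389, 0.1747]
ee_rot: [2.113, 2.324, 0.002]
force: [0.7, 0.5, 0.4]
gripper_width: 0.601
grasp_force: 0.0
```

Emit:
{"op": "carry_out", "data": {
  "moves": [
    {"tx":0,"ty":-40,"tz":0,"twist":0,"hand":60},
    {"tx":0,"ty":-40,"tz":0,"twist":0,"hand":60},
    {"tx":0,"ty":-40,"tz":0,"twist":0,"hand":60},
    {"tx":0,"ty":-40,"tz":0,"twist":0,"hand":60},
    {"tx":0,"ty":-40,"tz":0,"twist":0,"hand":60},
    {"tx":0,"ty":0,"tz":0,"twist":0,"hand":60},
    {"tx":0,"ty":0,"tz":0,"twist":0,"hand":60},
    {"tx":0,"ty":0,"tz":0,"twist":0,"hand":60}
  ]
}}

```text
clock: 27.57
tool_pos: [0.3348, 0.3203, 0.173]
ee_rot: [2.112, 2.324, 0.004]
force: [0.6, 1.2, 1.1]
gripper_width: 0.6
grasp_force: 0.0
```

Run:
```python
from h import *
p=capture('top')
for n in Z: print(n,[(round(d['confidence'],2),np.round(at(p,d['xy'],Z[n])[:2],3).tolist()) for d in landmark_of(p,n)[:3]])
a=p['frame'][160:340,100:520,::-1]; cv2.imwrite('pics/t3c.png',cv2.resize(a,(800,343),interpolation=cv2.INTER_CUBIC))
```

```text
dcell_c [(0.88, [0.537, -0.479]), (0.8, [0.535, 0.35]), (0.78, [0.661, 0.11])]
switch_c [(0.96, [0.45, 0.377])]
lamp_c [(0.67, [0.462, 0.297])]
block9v_c [(0.46, [0.528, -0.281])]
buzzer_c [(0.62, [0.454, -0.27])]
tray_red [(0.68, [0.494, 0.336])]
tray_blue [(0.72, [0.5, -0.3])]
button_c [(0.74, [0.581, 0.004])]
fanmotor_c [(0.69, [0.694, 0.001])]
tin_c [(0.62, [0.488, -0.297]), (0.55, [0.44, 0.009])]
```

View pics/t3c.png

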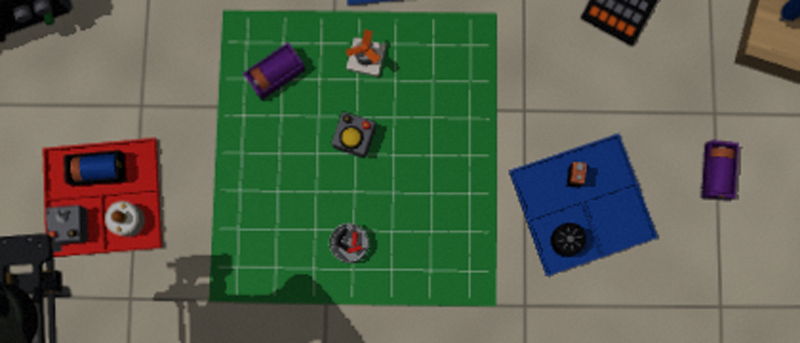

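All five parts stand in their compartments: D cell (95,167), switch (66,223) and lamp (123,217) in red, 9 V block (578,173) and buzzer (569,238) in blue. The button, fan and tin have not moved.

```bash
python3 -c "
from station import *
print(sign_off())"
```

```text
the job is handed in; nothing more can be done
None
```

Both kits are made up and the job is handed in after about 28 s of robot time: D cell, switch and lamp are in the red tray and the 9 V block and buzzer in the blue. The push button, fan motor and tin are where they were, though the sign-off gave no verdict, so the result rests on my last top-camera check.

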